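# Clear the loyalty card and bring the stamp ready over its box

## Task

Sweep the three biscuit chips off the small stamping board onto the counter with the scraper block (touch the chips with nothing else), and set the scraper down on the counter, off the board. Then pick up the stamp by its knob, carry it over the caddy without disturbing what stands there, and hold it upright, centred over the printed box on the card and turned square with it, its foot about a centimetre above the card and never touching it. Finish still holding the stamp there, still.

Things in the scene. Friction and masses are not known exactly. Their poses are not given: they have to be found in the camera images.
- board: Flat wooden board 110 (x) x 100 (y) mm, top 4 mm above the counter, fixed to it; no rim. A white paper card 62 x 90 mm lies flush in its middle. Origin: centre of the underside; z up.
- stamp_box (a point): Centre of the printed rectangle on the card, at card height: outline 36 mm (x) x 46 mm (y), in the board's axes, 16 mm to +y of the board's middle; its long side runs along y.
- chip_0: Loose biscuit chip, tan, 14 x 12 x 9 mm, 10 g, lying on the board near its middle. Origin: centre of its underside.
- chip_1: Another such chip, same size and origin.
- chip_2: Another such chip, same size and origin.
- scraper: Loose upright scraper block, pale wood with a black rubber foot, standing on the counter between the robot and the board: 20 mm thick (x) x 100 mm long (y) x 58 mm high; the rubber foot is the lowest 14 mm and 14 mm thick. About 0.12 kg. Origin: centre of the underside. Grip it across x, over its middle, above the foot.
- stamp: Loose wooden hand stamp: rectangular foot 26 mm (x) x 36 mm (y) x 16 mm high, above it a round knob up to 24 mm across, total height 54 mm; about 0.06 kg. Origin: centre of the underside of the foot; z up. Grip the knob between 18 and 54 mm above the underside. It stands on the robot's left of the caddy.
- caddy: Long low open wooden tray 280 (x) x 110 (y) x 16 mm, fixed on the counter between the stamp and the board, with a row of three loose things standing in it along x, the tallest reaching 125 mm above the counter. Origin: centre of the underside.
- cocoa_shaker: Cocoa shaker, 72 mm across, 110 mm high, standing loose in the caddy (the three things may change places). Origin: centre of its underside.
- cup_black_0: Black cup upside down, 82 mm across, 118 mm high, standing loose in the caddy. Origin: centre of its underside.
- mug_1: Small white mug with a handle, 64 x 87 x 50 mm high, standing loose in the caddy. Origin: centre of its underside.
- plate_1: Small plate, 114 mm across, 14 mm high, standing loose on the counter to the right of the board, to be left alone. Origin: centre of its underside.
Mind the look-alikes: they are no part of the job. Of the things like the stamp, leave any that is blue or green; of the rest the smaller one is meant.

How it is judged:
On the way, in this order (a step that is already met when the one before it is completed fails the run):
1. the three chips lie on the counter, off the board ((x of chip_0 in the frame of board above 0.057 m or x of chip_0 in the frame of board below -0.057 m or y of chip_0 in the frame of board above 0.052 m or y of chip_0 in the frame of board below -0.052 m) and height (world z) of each of chip_0, chip_1, chip_2 below 0.015 m and (x of chip_1 in the frame of board above 0.057 m or x of chip_1 in the frame of board below -0.057 m or y of chip_1 in the frame of board above 0.052 m or y of chip_1 in the frame of board below -0.052 m) and (x of chip_2 in the frame of board above 0.057 m or x of chip_2 in the frame of board below -0.057 m or y of chip_2 in the frame of board above 0.052 m or y of chip_2 in the frame of board below -0.052 m)), for 0.1 s.
2. the scraper is set down on the counter, off the board, and let go (contact force between the fingers and scraper below 0.1 N and height (world z) of scraper below 0.03 m and contact force between scraper and board below 0.1 N and linear speed of scraper below 0.03 m/s), for 0.2 s.
3. the stamp passes over the caddy, above the things in it (x of stamp in the frame of caddy between -0.15 and 0.15 m and y of stamp in the frame of caddy between -0.045 and 0.045 m and height (world z) of stamp above 0.055 m), for 0.05 s.
At the end, for the whole second after the job is handed in: Stamp held still, foot 3-18 mm above the card, touching nothing but the fingers, within 5 mm and 0.12 rad of the printed box, upright within 0.1 rad; chips on the counter outside the board; scraper released on the counter off the board; caddy things and plate within 15 mm of their starts (all of step 1 and all of step 2 and horizontal distance between stamp and stamp_box below 0.005 m and angle between the y axis of stamp and the y axis of stamp_box, either way round below 0.12 rad and angle between stamp's own z axis and vertical below 0.1 rad and z of stamp in the frame of stamp_box between 0.003 and 0.018 m and contact force between the fingers and stamp above 1 N and contact force between stamp and board below 0.05 N and linear speed of stamp below 0.02 m/s and distance of each of cocoa_shaker, cup_black_0, mug_1, plate_1 from where it was at the start of the episode below 0.015 m); the arm keeps its last pose, push and grip.
It fails at once if the gripper or the stamp touches a chip (contact force between any of the arm, the fingers, stamp and chip_0 above 0.3 N or contact force between any of the arm, the fingers, stamp and chip_1 above 0.3 N or contact force between any of the arm, the fingers, stamp and chip_2 above 0.3 N).
It fails at once if the stamp touches the board or card (contact force between stamp and board above 0.2 N).
It fails at once if a thing in the caddy or the plate is shoved more than 15 mm (distance of any of cocoa_shaker, cup_black_0, mug_1, plate_1 from where it was at the start of the episode above 0.015 m).
It also fails if it takes over 61 s, if anything falls off the work surface, if the arm or the gripper's body presses on something with over 40 N, if the wrist force passes 120 N, or if a joint passes its speed limit or range.

## Robot

A 6-joint arm with a two-finger parallel gripper is mounted at the origin on the work surface; the furniture and walls round the work are solid. World frame = base frame: x ahead of the robot, y to its left, z up, the work surface at z = 0. Lengths are in m, angles in rad, forces in N, time in s.
With the tool pointing down it reaches from about 0.25 to 0.775 m from the base axis. Payload 4 kg.
Tool frame: the origin (TCP) lies on the centre line of the jaws, within the pads' length; the fingertips stand 25 mm ahead of it and the grasp point (between the pads) lies 6 mm ahead of it; z points along the fingers, y is the line along which they close (so a half turn about z gives the same grasp; the last joint's range is limited). The gripper opens to 94 mm and grips with 3 to 60 N. Pads are 16 mm wide; open, the fingers measure 119 mm over their backs; the gripper's body (75 mm by 177 mm) begins 78 mm behind the grasp point.
Start: joints at [1.197, 0.087, 1.371, -0, 1.684, -0.103], TCP at [0.147, 0.53, 0.231] pointing down, gripper open.
Joint ranges: [-3.1, 3.1], [-0.76, 2.03], [0.27, 2.55], [-1.08, 4.22], [0.17, 2.65], [-2.57, 2.57]. Speed limits (rad/s): [2.79, 2.79, 3.14, 3.14, 3.14, 3.14].

## Interface

Orientations are given as [roll, pitch, yaw] about the fixed x, y, z axes, in that order (R = Rz(yaw) Ry(pitch) Rx(roll)).
In Python, from bench import sensors, optics, ticket gives the robot as it stands.
- The arm moves only by the tool send_rows, never from a script. Its argument "rows" is a list of rows, each a list of 6 numbers: the shift along the world's x, y, z in mm, then the turn, a rotation vector about the world's x, y, z in rad. In form: [[x, y, z, wx, wy, wz], ...]. A call has 1 to 8 rows; each row shifts and turns the commanded pose from where the row before left it; what a row does not reach is not made up. A row lasts 1/12 s, in which the tool goes at most 41.7 mm and 7.16 degrees, less where a joint would pass 70% of its speed; a pose out of reach is approached as far as the arm can. A call is refused whole if a number of a shift passes 41.7 or a number of a turn 0.125, either way. A call with a gripper value outside its range is refused whole. "grip" is the finger opening in mm, from 0 to 94, set as the call begins (left out, the last holds). The fingers move at their own pace and stop on an object; the grip force is fixed at half the most. Time passes only in rows, so rows that do not move let the fingers close. It gives the time, the measured TCP pose, the force, the opening and the grip force at its end, in the units of the state.
- sensors.get_obs(): the state, without advancing time (a new reading comes with each control period).
- optics.snapshot(name): name is "side" or "top"; returns the picture (384x512x3 uint8, red, green, blue); there is no depth.
- optics.camera_model(name): a dict with "vertical_fov" (degrees; the focal length in pixels is half the picture's height over the tangent of half this angle, whatever the lens; pixels are square), "cx", "cy" (the principal point, pixels), "k1" (the pictures are not rectified: a ray, as slopes to the right and down, at radius r is drawn at 1 + k1 r^2 times it, then the intrinsics apply), "R" (3x3) and "t" (3): a world point X has camera coordinates R X + t. Camera axes: x right, y down, z forward; pixel columns grow to the right and rows downward; lengths in m; the calibration is good to about 2 mm. A picture is of the moment at which its call begins. camera_model takes no time and is no camera call.
- ticket.close_job(): hands the job in; it is judged then, once.
The state is a dict: "time": time; "joint_positions": joint angles; "qvel": joint speeds; "joint_torque": joint torques, N m; "tool_pos": TCP position; "ee_rot": TCP orientation; "wrist_force": force on the tool from outside, world axes, zero at the start; "wrist_torque": the same for the moment, N m; "width": finger opening in m; "finger_force": force on a finger pad.
Only numpy, scipy, OpenCV 4.12 (cv2) and the standard library are available. Lean on these libraries where they do the work, as an engineer would, in place of code of your own. Each camera call takes 0.05 s, during which the arm holds its last target. There are 200 camera calls.

## Working session

There is one attempt and no reset: what is moved stays moved. The work goes in short steps, Python scripts to look and compute and a tool call to move; the robot and the scene stay as the last step left them, time stands still between calls to the robot, and variables do not carry over. Pictures are saved under pics/ and viewed, at most 10 in all, crops included, and the job is handed in when it is done.

Besides the shell and the picture viewer there is one more tool, called after "Request:" as name([rows], argument=value, ...), one row to a line, values as JSON. send_rows: Moves the arm, as the interface text tells. Its arguments: {"type":"object","properties":{"rows":{"type":"array"},"grip":{"type":"number"}},"required":["rows"]}

```bash
mkdir -p pics; cat > h.py <<'E'
import numpy as np, cv2
from bench import sensors, optics, ticket
def K(m):
    f=192/np.tan(np.radians(m["vertical_fov"])/2); return f
def ray(name,px):
    m=optics.camera_model(name); f=K(m); R=np.array(m["R"]); t=np.array(m["t"])
    p=np.atleast_2d(np.array(px,float)); A=np.array([[f,0,m["cx"]],[0,f,m["cy"]],[0,0,1]])
    d=np.c_[(p-[m["cx"],m["cy"]])/f]
    u=d.copy()
    for _ in range(30): u=d/(1+m["k1"]*(u**2).sum(1,keepdims=True))
    D=np.c_[u,np.ones(len(u))]@R
    return -R.T@t, D
def onz(name,px,z):
    o,D=ray(name,px); return o+D*((z-o[2])/D[:,2])[:,None]
def proj(name,X):
    m=optics.camera_model(name); f=K(m); c=np.atleast_2d(X)@np.array(m["R"]).T+np.array(m["t"])
    u=c[:,:2]/c[:,2:]; u=u*(1+m["k1"]*(u**2).sum(1,keepdims=True)); return u*f+[m["cx"],m["cy"]]
def shot(name,fn=None):
    im=optics.snapshot(name)
    if fn: cv2.imwrite('pics/'+fn+'.png',cv2.cvtColor(im,cv2.COLOR_RGB2BGR))
    return im
E
python3 - <<'E'
from h import *
a=shot('top','top0');b=shot('side','side0')
for n in('top','side'):
    m=optics.camera_model(n);print(n,m["vertical_fov"],m["k1"],ray(n,[[256,192]]))
print(sensors.get_obs())
E
```

```text
top 55.323473702462735 -0.11356525035232697 (array([ 0.40551545, -0.18007476,  1.01588231]), array([[ 0.09025282,  0.00768819, -0.99597974]]))
side 53.16509956282147 -0.0736340457654036 (array([0.56138148, 0.5985361 , 0.60816667]), array([[-0.07035108, -0.78594365, -0.61428305]]))
{'time': 0.1, 'joint_positions': array([ 1.19688120e+00,  8.78679020e-02,  1.37201852e+00, -6.91773137e-06,
        1.68358291e+00, -1.03091439e-01]), 'qvel': array([ 0.00090403,  0.00034325, -0.00270186, -0.00084565, -0.0010975 ,
       -0.00176368]), 'joint_torque': array([ 1.93105167e-03, -3.41257095e+01, -3.03301692e+01,  7.21175317e-02,
        3.04453145e-02, -9.23507082e-05]), 'tool_pos': array([0.14698956, 0.52956658, 0.22947129]), 'ee_rot': array([-3.13972523e+00, -1.86287892e-04,  2.87076802e+00]), 'wrist_force': array([-0.34310765,  0.03721513,  0.50523225]), 'wrist_torque': array([0.01490449, 0.05030176, 0.02372162]), 'finger_force': 0.0, 'width': 0.09361103576509071}
```

View pics/top0.png

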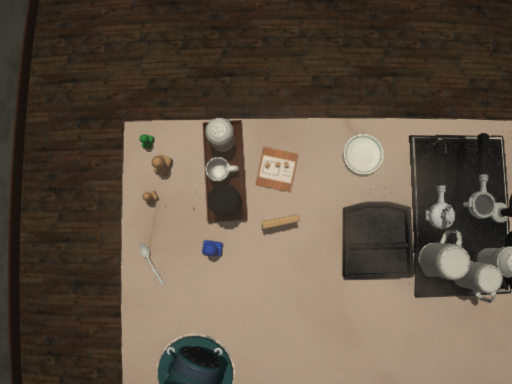

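View pics/side0.png

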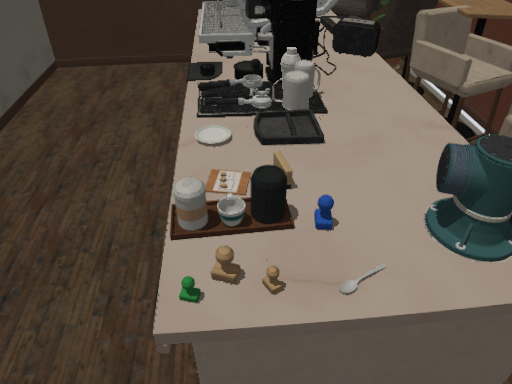

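Top view: green stamp at (146,140), large wooden stamp at (162,163), small wooden stamp at (150,197), blue stamp at (212,248). The caddy is around (225,170), the board at (277,170), the scraper at (280,222) and the plate at (363,155). The two blue/green stamps are excluded. Of the two wooden ones, (150,197) is smaller and fits the description, so I'll confirm it with an enlarged crop.

```bash
python3 - <<'E'
from h import *
a=cv2.imread('pics/top0.png');b=cv2.imread('pics/side0.png')
u=lambda c,w,h:cv2.resize(c,(w,h),interpolation=cv2.INTER_CUBIC)
# top crops: stamps, board ; side crops
A=u(a[125:215,130:190],267,400)[:,:267]; A2=u(a[140:240,250:310],240,400); 
B=u(b[235:305,170:290],400,200)[:,:]; B2=u(b[145:200,195:305],400,200)
t=np.hstack([np.hstack([A,A2]),np.vstack([B,B2])[:, :290] if 0 else u(np.vstack([B,B2]),290,400)])
print(t.shape);cv2.imwrite('pics/crop.png',t)
print('tcp px',proj('top',[[.147,.53,.23],[0,0,0]]),proj('side',[[.147,.53,.23],[0,0,0]]))
hsv=cv2.cvtColor(a,cv2.COLOR_BGR2HSV)
for p in [(150,197),(162,163),(280,222),(295,160),(258,180),(200,300),(281,166),(265,167)]:print(p,hsv[p[1],p[0]])
print(onz('top',[[150,197],[162,163],[277,170],[280,222],[225,200],[218,170],[219,134],[363,155],[123,122]],0.0).round(3))
E
```

```text
(400, 797, 3)
tcp px [[-39.18657425 332.69575221]
 [194.96099737 371.65112437]] [[669.23842171 432.08319659]
 [470.1120979  228.10749399]]
(150, 197) [ 16 118  95]
(162, 163) [ 15 115 100]
(280, 222) [ 17 113 176]
(295, 160) [ 12 128 157]
(258, 180) [ 12 139 152]
(200, 300) [ 15  64 176]
(281, 166) [ 18  41 209]
(265, 167) [ 17  53 170]
[[ 0.486  0.127  0.   ]
 [ 0.582  0.094  0.   ]
 [ 0.559 -0.231  0.   ]
 [ 0.414 -0.238  0.   ]
 [ 0.476 -0.086  0.   ]
 [ 0.56  -0.066  0.   ]
 [ 0.664 -0.068  0.   ]
 [ 0.6   -0.476  0.   ]
 [ 0.705  0.213  0.   ]]
```

View pics/crop.png

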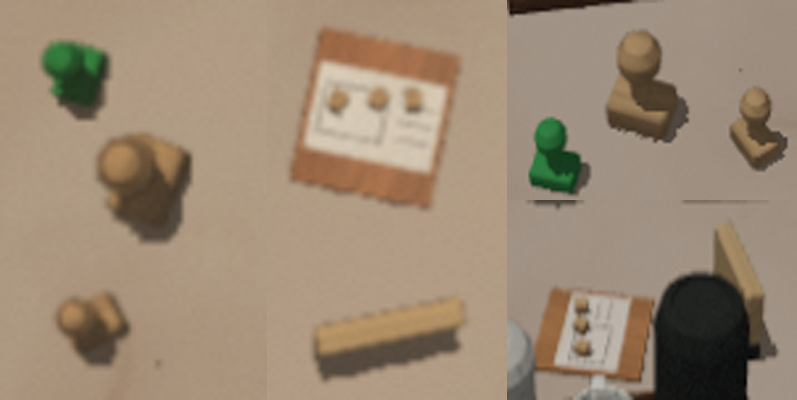

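The crop confirms the small wooden stamp at top px ≈(148,197) and side px ≈(273,275). It is clearly smaller than the wooden one at (162,163). The three chips lie in a row on the card, and the printed box is on the left (+y) side. Next I'll measure.

```bash
python3 - <<'E'
from h import *
a=cv2.imread('pics/top0.png');b=cv2.imread('pics/side0.png')
def big(img,x0,y0,x1,y1,fn,k=8):
    c=cv2.resize(img[y0:y1,x0:x1],None,fx=k,fy=k,interpolation=cv2.INTER_CUBIC);return cv2.cvtColor(c,cv2.COLOR_BGR2HSV).astype(int)
def largest(m):
    cs,_=cv2.findContours(m.astype(np.uint8),cv2.RETR_EXTERNAL,cv2.CHAIN_APPROX_NONE);return max(cs,key=cv2.contourArea)[:,0,:]
def topx(c,x0,y0,k=8): return (c+.5)/k-.5+[x0,y0]
def rect(n,px,z):
    w=onz(n,px,z)[:,:2]; r=cv2.minAreaRect((w*1000).astype(np.float32)); return r
# board
h=big(a,245,135,310,205,0); H,S,V=[h[...,i] for i in range(3)]
m=((S>105)&(V>90)&(H<15))
m=cv2.morphologyEx(m.astype(np.uint8),cv2.MORPH_OPEN,np.ones((9,9)))
c=cv2.convexHull(largest(m))[:,0]; r=rect('top',topx(c,245,135),.004);print('board',r)
m=(S<80)&(V>150)
c=cv2.convexHull(largest(cv2.morphologyEx(m[100:460,80:440].astype(np.uint8),cv2.MORPH_OPEN,np.ones((9,9)))))[:,0]+[80,100]; print('card',rect('top',topx(c,245,135),.004))
# scraper
h=big(a,255,205,305,240,0);m=(h[...,1]>85)&(h[...,2]>140)
c=largest(m);print('scraper top',rect('top',topx(c,255,205),.058))
# stamp
h=big(a,135,180,175,215,0);m=(h[...,1]>95);c=largest(m);P=cv2.approxPolyDP(c,5,True)[:,0];print('stamp top',topx(P,135,180).round(1).tolist())
h=big(b,255,258,295,300,0);m=(h[...,1]>85);c=largest(m);P=cv2.approxPolyDP(c,5,True)[:,0];print('stamp side',topx(P,255,258).round(1).tolist())
# chips
h=big(a,245,135,310,205,0);m=(h[...,1]>75)
def hole(p):print(p)
u=lambda c,k:cv2.resize(c,None,fx=k,fy=k,interpolation=cv2.INTER_CUBIC)
t=np.hstack([u(a[180:215,135:175],9)[:315,:360],u(b[258:300,255:295],7.5)[:315,:]]);print(t.shape)
t=cv2.convertScaleAbs(t,alpha=1.3);cv2.imwrite('pics/stamp.png',t)
E
```

```text
board ((520.3275146484375, -220.8106689453125), (99.12054443359375, 27.164936065673828), 75.84007263183594)
card ((561.731201171875, -230.38253784179688), (91.42942810058594, 63.21125411987305), 77.46216583251953)
scraper top ((416.34564208984375, -234.89450073242188), (19.929332733154297, 100.11335754394531), 10.653552055358887)
stamp top [[153.9, 190.9], [151.4, 191.1], [149.6, 192.3], [145.1, 192.1], [143.1, 193.8], [142.8, 197.8], [147.2, 203.2], [149.2, 203.3], [157.4, 198.3], [156.9, 195.6]]
stamp side [[271.7, 265.6], [267.3, 268.2], [266.3, 270.1], [267.3, 275.2], [262.7, 278.2], [262.1, 279.6], [262.6, 282.7], [271.1, 292.8], [273.3, 293.4], [281.2, 288.8], [282.2, 284.4], [276.3, 278.1], [278.6, 272.6], [277.4, 268.2], [274.7, 265.9]]
(315, 660, 3)
```

View pics/stamp.png

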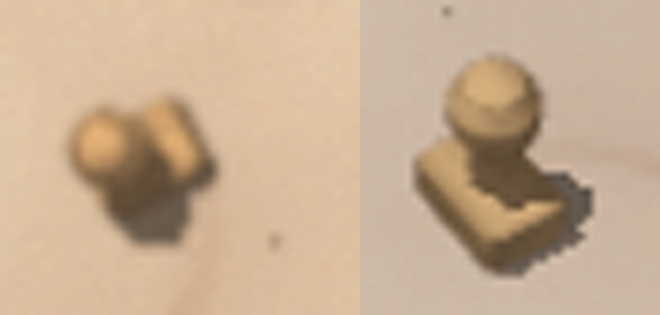

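The pictures show the stamp's foot and knob clearly. In the side view the foot's top corners are at ≈(262.3,279.7), (272.1,290) and (282.1,285.3), and the knob centre is at (273,271.7). In the top view the knob centre is at ≈(146.9,196.4).

```bash
python3 - <<'E'
from h import *
q=onz('side',[[262.3,279.7],[272.1,290],[282.1,285.3]],.016);print(q.round(4))
for i,j in((0,1),(1,2)):
    d=q[j]-q[i];print('edge',np.linalg.norm(d)*1e3,np.degrees(np.arctan2(d[1],d[0])))
print('foot centre',(q[0]+q[2])/2)
def tri(p,s):
    o,D=ray('top',[p]);o2,D2=ray('side',[s]);A=np.c_[D[0],-D2[0]];k=np.linalg.lstsq(A,o2-o,rcond=None)[0]
    x=o+k[0]*D[0];y=o2+k[1]*D2[0];return (x+y)/2,np.linalg.norm(x-y)*1e3
print('knob',tri([146.9,196.4],[273,271.7]), onz('top',[[146.9,196.4]],.042),onz('side',[[273,271.7]],.042))
# board: outer hull & chips
a=cv2.imread('pics/top0.png')
x0,y0,k=245,135,8
c=cv2.resize(a[135:205,245:310],None,fx=k,fy=k,interpolation=cv2.INTER_CUBIC);h=cv2.cvtColor(c,cv2.COLOR_BGR2HSV)
m=((h[...,1]>105)&(h[...,2]>90)).astype(np.uint8);m=cv2.morphologyEx(m,cv2.MORPH_OPEN,np.ones((7,7)))
n,l,s,ce=cv2.connectedComponentsWithStats(m)
print([(st[4],(c/k+[x0,y0]).round(1).tolist()) for st,c in zip(s[1:],ce[1:]) if st[4]>300])
pts=np.vstack([np.argwhere(l==i)[:,::-1] for i in range(1,n) if s[i,4]>5000])
w=onz('top',(pts+.5)/k-.5+[x0,y0],.004)[:,:2]*1000;print('board',cv2.minAreaRect(w.astype(np.float32)))
# chips by rel. frame
C=np.array([561.7,-230.4]);y=-.219;R=np.array([[np.cos(y),-np.sin(y)],[np.sin(y),np.cos(y)]])
for i in range(1,n):
    if 300<s[i,4]<5000:
        p=onz('top',[(ce[i]+.5)/k-.5+[x0,y0]],.012)[0,:2]*1000;print('chip rel',(p-C)@R)
E
```

```text
[[0.5054 0.119  0.016 ]
 [0.4893 0.1452 0.016 ]
 [0.4688 0.1358 0.016 ]]
edge 30.79457379937834 121.51055122499275
edge 22.54534982018011 -155.25451107244558
foot centre [0.48706989 0.12738014 0.016     ]
knob (array([0.48496362, 0.12273008, 0.04201948]), np.float64(1.3741312975473685)) [[0.48428868 0.1228572  0.042     ]] [[0.48563421 0.12257484 0.042     ]]
[(np.int32(17301), [279.9, 154.2]), (np.int32(580), [277.9, 164.6]), (np.int32(503), [286.5, 164.8]), (np.int32(589), [267.8, 165.1]), (np.int32(18493), [273.6, 184.3])]
board ((561.3485107421875, -229.79257202148438), (99.14209747314453, 110.45465087890625), 77.50267791748047)
chip rel [11.84762181  0.69378911]
chip rel [ 16.22168795 -22.72318859]
chip rel [ 4.63688211 27.80981899]
```

Request:
send_rows([
  [11.2,-31.9,0,0,0,-0.0465],
  [11.2,-31.9,0,0,0,-0.0465],
  [11.2,-31.9,0,0,0,-0.0465],
  [11.2,-31.9,0,0,0,-0.0465],
  [11.2,-31.9,0,0,0,-0.0465],
  [11.2,-31.9,0,0,0,-0.0465],
  [11.2,-31.9,0,0,0,-0.0465],
  [11.2,-31.9,0,0,0,-0.0465],
], grip=60)

```text
time: 0.77
tool_pos: [0.2366, 0.2731, 0.23]
ee_rot: [-3.141, 0.0, 2.497]
wrist_force: [0.7, -0.5, 0.7]
width: 0.0601
finger_force: 0.0
```

Request:
send_rows([
  [11.2,-31.9,0,0,0,-0.0465],
  [11.2,-31.9,0,0,0,-0.0465],
  [11.2,-31.9,0,0,0,-0.0465],
  [11.2,-31.9,0,0,0,-0.0465],
  [11.2,-31.9,0,0,0,-0.0465],
  [11.2,-31.9,0,0,0,-0.0465],
  [11.2,-31.9,0,0,0,-0.0465],
  [11.2,-31.9,0,0,0,-0.0465],
])

```text
time: 1.43
tool_pos: [0.3262, 0.0179, 0.2303]
ee_rot: [3.141, 0.0, 2.124]
wrist_force: [0.6, -0.1, 0.6]
width: 0.0601
finger_force: 0.0
```

Request:
send_rows([
  [11.2,-31.9,0,0,0,-0.0465],
  [11.2,-31.9,0,0,0,-0.0465],
  [11.2,-31.9,0,0,0,-0.0465],
  [11.2,-31.9,0,0,0,-0.0465],
  [11.2,-31.9,0,0,0,-0.0465],
  [11.2,-31.9,0,0,0,-0.0465],
  [11.2,-31.9,0,0,0,-0.0465],
  [11.2,-31.9,0,0,0,-0.0465],
])

```text
time: 2.1
tool_pos: [0.4159, -0.2372, 0.2299]
ee_rot: [-3.141, -0.001, 1.752]
wrist_force: [0.8, 0.2, 0.1]
width: 0.0602
finger_force: 0.0
```

Request:
send_rows([
  [0,0,0,0,0,0],
  [0,0,0,0,0,0],
  [0,0,0,0,0,0],
])

```text
time: 2.35
tool_pos: [0.4155, -0.2351, 0.2299]
ee_rot: [-3.141, -0.002, 1.755]
wrist_force: [-0.2, -0.0, 1.1]
width: 0.0598
finger_force: 0.0
```

Request:
send_rows([
  [0.5,0,-26,0,0,0],
  [0,0,-26,0,0,0],
  [0,0,-26,0,0,0],
  [0,0,-26,0,0,0],
  [0,0,-26,0,0,0],
  [0,0,-24,0,0,0],
  [0,0,-18,0,0,0],
  [0,0,-10,0,0,0],
])

```text
time: 3.02
tool_pos: [0.4149, -0.2332, 0.0463]
ee_rot: [-3.139, -0.003, 1.757]
wrist_force: [-0.9, 0.1, -0.0]
width: 0.0601
finger_force: 0.0
```

Request:
send_rows([
  [0,0,0,0,0,0],
  [0,0,0,0,0,0],
  [0,0,0,0,0,0],
  [0,0,0,0,0,0],
  [0,0,0,0,0,0],
  [0,0,0,0,0,0],
], grip=10)

```text
time: 3.52
tool_pos: [0.417, -0.2361, 0.0496]
ee_rot: [3.14, 0.002, 1.755]
wrist_force: [0.7, 0.0, 0.2]
width: 0.0237
finger_force: 0.0
```

Request:
send_rows([
  [0,0,10,0,0,0],
  [0,0,10,0,0,0],
  [0,0,10,0,0,0],
  [0,0,0,0,0,0],
  [0,0,0,0,0,0],
])

```text
time: 3.93
tool_pos: [0.4172, -0.2362, 0.0799]
ee_rot: [3.14, 0.002, 1.755]
wrist_force: [0.2, 0.5, -1.2]
width: 0.0197
finger_force: 30.0
```

```bash
python3 - <<'E'
from h import *
b=shot('side','s2');a=shot('top')
c=cv2.resize(b[110:240,170:330],None,fx=4,fy=4,interpolation=cv2.INTER_CUBIC);cv2.imwrite('pics/s2c.png',cv2.cvtColor(c,cv2.COLOR_RGB2BGR))
print(sensors.get_obs())
E
```

```text
{'time': 4.0333, 'joint_positions': array([-6.33554809e-01,  1.10735361e-02,  1.75866245e+00,  7.10461840e-05,
        1.37197423e+00, -8.17528842e-01]), 'qvel': array([ 0.00017424,  0.00816993,  0.01197095,  0.00076157, -0.00089826,
        0.00098988]), 'joint_torque': array([-5.55746723e-03, -2.94005960e+01, -2.89424390e+01,  3.86555702e-02,
        4.36191203e-02,  1.18274643e-04]), 'tool_pos': array([ 0.41631675, -0.23555751,  0.07844813]), 'ee_rot': array([-3.14156304e+00, -1.33391473e-04,  1.75475632e+00]), 'wrist_force': array([-0.58445458,  0.05395019, -0.45441574]), 'wrist_torque': array([-0.0624694 ,  0.00224935, -0.0397747 ]), 'finger_force': 29.988808035850525, 'width': 0.019886577277192567}
```

View pics/s2c.png

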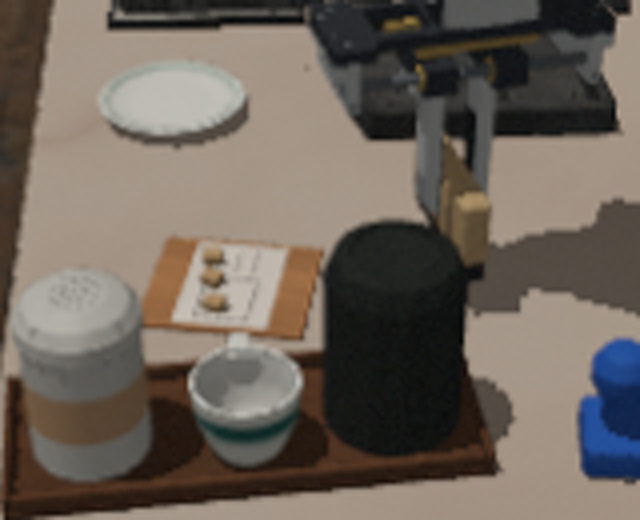

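The side view shows the scraper held at crop (465,210), and the chips are undisturbed. The fingers finished closing as the lift began, so I'll touch down gently to learn the exact underside height.

Request:
send_rows([
  [0,0,-12,0,0,0],
  [0,0,-9,0,0,0],
  [0,0,0,0,0,0],
  [0,0,0,0,0,0],
  [0,0,0,0,0,0],
])

```text
time: 4.45
tool_pos: [0.4163, -0.2356, 0.0573]
ee_rot: [-3.141, -0.0, 1.755]
wrist_force: [-0.7, -0.3, -1.1]
width: 0.0199
finger_force: 30.0
```

Request:
send_rows([
  [0,0,-2,0,0,0],
  [0,0,0,0,0,0],
  [0,0,0,0,0,0],
])

```text
time: 4.7
tool_pos: [0.4165, -0.2357, 0.0557]
ee_rot: [3.141, 0.0, 1.755]
wrist_force: [-0.6, -0.1, -1.4]
width: 0.0201
finger_force: 30.0
```

Request:
send_rows([
  [0,0,-2,0,0,0],
  [0,0,0,0,0,0],
  [0,0,0,0,0,0],
])

```text
time: 4.95
tool_pos: [0.4164, -0.2356, 0.0534]
ee_rot: [-3.142, -0.0, 1.755]
wrist_force: [0.0, -0.0, -1.5]
width: 0.0198
finger_force: 30.0
```

Request:
send_rows([
  [0,0,-2,0,0,0],
  [0,0,0,0,0,0],
  [0,0,0,0,0,0],
])

```text
time: 5.2
tool_pos: [0.4168, -0.2359, 0.0521]
ee_rot: [3.141, 0.001, 1.755]
wrist_force: [-0.9, -0.8, 2.8]
width: 0.0195
finger_force: 30.0
```

Request:
send_rows([
  [0,0,-2,0,0,0],
  [0,0,0,0,0,0],
  [0,0,0,0,0,0],
])

```text
time: 5.45
tool_pos: [0.4168, -0.2359, 0.0521]
ee_rot: [3.141, 0.001, 1.755]
wrist_force: [-4.8, 2.9, 12.4]
width: 0.0198
finger_force: 30.0
```

Request:
send_rows([
  [0,0,12,0,0,0],
  [0,0,11,0,0,0],
  [0,0,0,0,0,0],
])

```text
time: 5.7
tool_pos: [0.4178, -0.2366, 0.0748]
ee_rot: [3.138, 0.003, 1.755]
wrist_force: [-0.3, -1.3, -0.8]
width: 0.0195
finger_force: 30.0
```

Request:
send_rows([
  [15.3,1.6,0,0,0,-0.0505],
  [15.3,1.6,0,0,0,-0.0505],
  [15.3,1.6,0,0,0,-0.0505],
  [15.3,1.6,0,0,0,-0.0505],
  [15.3,1.6,0,0,0,-0.0505],
  [15.3,1.6,0,0,0,-0.0505],
  [15.3,1.6,0,0,0,-0.0505],
  [15.3,1.6,0,0,0,-0.0505],
])

```text
time: 6.37
tool_pos: [0.5394, -0.2226, 0.0716]
ee_rot: [-3.141, -0.0, 1.348]
wrist_force: [-0.4, 0.4, -0.9]
width: 0.02
finger_force: 30.0
```

Request:
send_rows([
  [0,0,0,0,0,0],
  [0,0,0,0,0,0],
  [0,0,-5,0,0,0],
  [0,0,-4,0,0,0],
  [0,0,0,0,0,0],
  [0,0,0,0,0,0],
  [0,0,0,0,0,0],
])

```text
time: 6.95
tool_pos: [0.5384, -0.2229, 0.0634]
ee_rot: [-3.141, -0.0, 1.351]
wrist_force: [0.2, -0.5, -1.7]
width: 0.0198
finger_force: 30.0
```

Request:
send_rows([
  [0,0,-3,0,0,0],
  [0,0,-2.5,0,0,0],
  [0,0,0,0,0,0],
  [0,0,0,0,0,0],
])

```text
time: 7.28
tool_pos: [0.5387, -0.2228, 0.0577]
ee_rot: [-3.141, -0.0, 1.351]
wrist_force: [-0.4, -0.4, -1.8]
width: 0.0198
finger_force: 30.0
```

Request:
send_rows([
  [2.93,-0.65,0,0,0,0],
  [5.86,-1.3,0,0,0,0],
  [5.86,-1.3,0,0,0,0],
  [5.86,-1.3,0,0,0,0],
  [5.86,-1.3,0,0,0,0],
  [5.86,-1.3,0,0,0,0],
  [5.86,-1.3,0,0,0,0],
  [5.86,-1.3,0,0,0,0],
])

```text
time: 7.95
tool_pos: [0.5834, -0.2327, 0.0579]
ee_rot: [-3.142, -0.0, 1.351]
wrist_force: [-0.1, 0.4, -0.8]
width: 0.0199
finger_force: 30.0
```

Request:
send_rows([
  [5.86,-1.3,0,0,0,0],
  [5.86,-1.3,0,0,0,0],
  [5.86,-1.3,0,0,0,0],
  [5.86,-1.3,0,0,0,0],
  [5.86,-1.3,0,0,0,0],
  [5.86,-1.3,0,0,0,0],
  [2.93,-0.65,0,0,0,0],
  [0,0,0,0,0,0],
])

```text
time: 8.62
tool_pos: [0.6216, -0.2412, 0.058]
ee_rot: [3.141, 0.0, 1.351]
wrist_force: [-0.5, 0.8, -0.9]
width: 0.0198
finger_force: 30.0
```

```bash
python3 - <<'E'
from h import *
b=shot('side','s3');a=shot('top')
c=cv2.resize(b[110:240,170:330],None,fx=4,fy=4,interpolation=cv2.INTER_CUBIC);cv2.imwrite('pics/s3c.png',cv2.cvtColor(c,cv2.COLOR_RGB2BGR))
E
```

```text
(no output)
```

View pics/s3c.png

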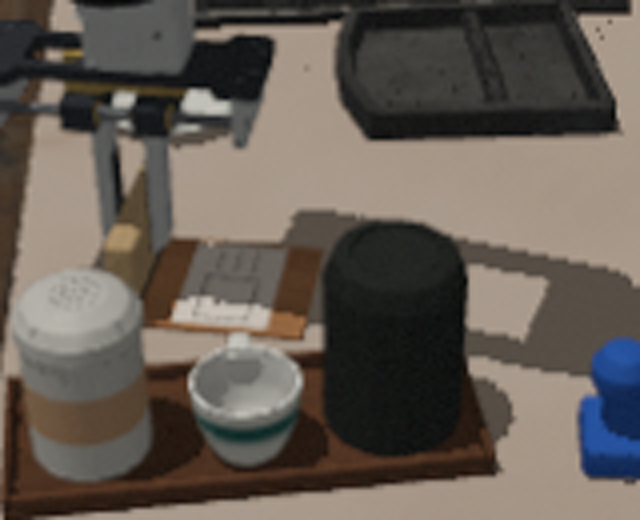

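The card is clear, with no chips left on the board, and the scraper is past the far edge at crop (125,250). I'll lift it and carry it back to the counter.

Request:
send_rows([
  [-1,0,10,0,0,0],
  [0,0,17,0,0,0],
  [0,0,17,0,0,0],
])

```text
time: 8.97
tool_pos: [0.619, -0.2408, 0.1023]
ee_rot: [-3.14, -0.0, 1.351]
wrist_force: [0.5, -0.7, -1.1]
width: 0.0197
finger_force: 30.0
```

Request:
send_rows([
  [-25.5,0.7,0,0,0,0.05],
  [-25.5,0.7,0,0,0,0.05],
  [-25.5,0.7,0,0,0,0.05],
  [-25.5,0.7,0,0,0,0.05],
  [-25.5,0.7,0,0,0,0.05],
  [-25.5,0.7,0,0,0,0.05],
  [-25.5,0.7,0,0,0,0.05],
  [-25.5,0.7,0,0,0,0.05],
])

```text
time: 9.63
tool_pos: [0.4145, -0.2353, 0.103]
ee_rot: [3.141, 0.001, 1.753]
wrist_force: [-0.2, -0.6, -1.7]
width: 0.0201
finger_force: 30.0
```

Request:
send_rows([
  [0,0,0,0,0,0],
  [0,0,-15,0,0,0],
  [0,0,-15,0,0,0],
  [0,0,-10,0,0,0],
  [0,0,-5,0,0,0],
  [0,0,0,0,0,0],
  [0,0,0,0,0,0],
])

```text
time: 10.22
tool_pos: [0.4162, -0.2355, 0.0572]
ee_rot: [3.141, 0.0, 1.751]
wrist_force: [0.0, 0.6, -1.2]
width: 0.0196
finger_force: 30.0
```

```bash
python3 - <<'E'
from h import *
a=shot('top','t4');b=shot('side')
c=cv2.resize(a[110:245,195:330],None,fx=4.2,fy=4.2,interpolation=cv2.INTER_CUBIC);cv2.imwrite('pics/t4c.png',cv2.cvtColor(c,cv2.COLOR_RGB2BGR))
E
```

```text
(no output)
```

View pics/t4c.png

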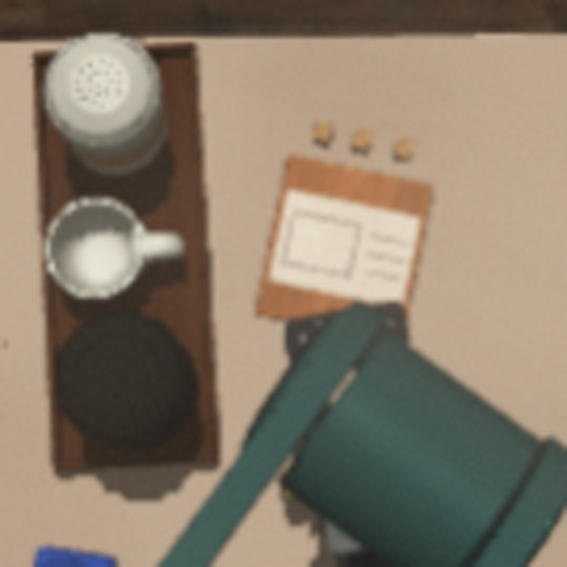

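All three chips lie on the counter beyond the board's far edge, at crop (322,132), (361,142) and (403,150). The printed box is visible at crop ≈(320,244). Next I'll put the scraper down and lift away.

Request:
send_rows([
  [0,0,-3,0,0,0],
  [0,0,-2,0,0,0],
  [0,0,0,0,0,0],
  [0,0,0,0,0,0],
])

```text
time: 10.65
tool_pos: [0.416, -0.2355, 0.0522]
ee_rot: [3.141, 0.0, 1.751]
wrist_force: [0.5, -0.0, -0.3]
width: 0.0198
finger_force: 30.0
```

Request:
send_rows([
  [0,0,0,0,0,0],
  [0,0,0,0,0,0],
  [0,0,0,0,0,0],
  [0,0,0,0,0,0],
  [0,0,0,0,0,0],
  [0,0,0,0,0,0],
  [0,0,0,0,0,0],
], grip=55)

```text
time: 11.23
tool_pos: [0.4159, -0.2354, 0.052]
ee_rot: [3.141, 0.0, 1.751]
wrist_force: [0.7, 0.0, 0.2]
width: 0.0548
finger_force: 0.0
```

Request:
send_rows([
  [0,0,10,0,0,0],
  [0,0,25,0,0,0],
  [0,0,30,0,0,0],
  [0,0,30,0,0,0],
  [0,0,30,0,0,0],
  [0,0,30,0,0,0],
  [0,0,30,0,0,0],
  [0,0,0,0,0,0],
])

```text
time: 11.9
tool_pos: [0.4182, -0.2371, 0.2454]
ee_rot: [3.132, 0.01, 1.751]
wrist_force: [0.4, -1.5, 0.5]
width: 0.0548
finger_force: 0.0
```

```bash
python3 - <<'E'
from h import *
a=shot('top')
p=np.array([[290,211],[360,222],[350,278],[283,264]])/4.2+[195,110]-.4
w=onz('top',p,.004)[:,:2];print(w.round(4).tolist(),w.mean(0))
o=sensors.get_obs();print(o['tool_pos'],o['ee_rot'],o['joint_positions'])
E
```

```text
[[0.5873, -0.1943], [0.5795, -0.2408], [0.542, -0.2336], [0.5518, -0.1893]] [ 0.56515183 -0.21452125]
[ 0.41741163 -0.23652351  0.2421194 ] [3.13500634 0.00687815 1.7508194 ] [-6.33824981e-01 -7.91403371e-02  1.51481772e+00  6.51734282e-05
  1.69639247e+00 -8.13862228e-01]
```

Request:
send_rows([
  [5.8,29.9,0,0,0,0.0258],
  [5.8,29.9,0,0,0,0.0258],
  [5.8,29.9,0,0,0,0.0258],
  [5.8,29.9,0,0,0,0.0258],
  [5.8,29.9,0,0,0,0.0258],
  [5.8,29.9,0,0,0,0.0258],
])

```text
time: 12.45
tool_pos: [0.45, -0.0545, 0.2358]
ee_rot: [-3.14, -0.001, 1.907]
wrist_force: [0.7, -0.5, 0.9]
width: 0.0548
finger_force: 0.0
```

Request:
send_rows([
  [5.8,29.9,0,0,0,0.0258],
  [5.8,29.9,0,0,0,0.0258],
  [5.8,29.9,0,0,0,0.0258],
  [5.8,29.9,0,0,0,0.0258],
  [5.8,29.9,0,0,0,0.0258],
  [5.8,29.9,0,0,0,0.0258],
  [0,0,0,0,0,0],
  [0,0,0,0,0,0],
])

```text
time: 13.12
tool_pos: [0.4848, 0.1244, 0.2356]
ee_rot: [-3.139, -0.001, 2.063]
wrist_force: [-0.0, -0.0, 0.4]
width: 0.0552
finger_force: 0.0
```

Request:
send_rows([
  [0,0,-25,0,0,0],
  [0,0,-25,0,0,0],
  [0,0,-25,0,0,0],
  [0,0,-25,0,0,0],
  [0,0,0,0,0,0],
  [0,0,0,0,0,0],
  [0,0,0,0,0,0],
])

```text
time: 13.7
tool_pos: [0.4861, 0.1226, 0.1383]
ee_rot: [3.14, 0.001, 2.059]
wrist_force: [0.1, 0.3, -0.1]
width: 0.055
finger_force: 0.0
```

```bash
python3 - <<'E'
from h import *
b=shot('side','s5');o=sensors.get_obs();print(o['tool_pos'],o['ee_rot'],o['time'])
c=cv2.resize(b[170:310,180:360],None,fx=4,fy=4,interpolation=cv2.INTER_CUBIC);cv2.imwrite('pics/s5c.png',cv2.cvtColor(c,cv2.COLOR_RGB2BGR))
E
```

```text
[0.486585   0.12289667 0.13902819] [3.13850676e+00 1.28783342e-03 2.05938438e+00] 13.75
```

View pics/s5c.png

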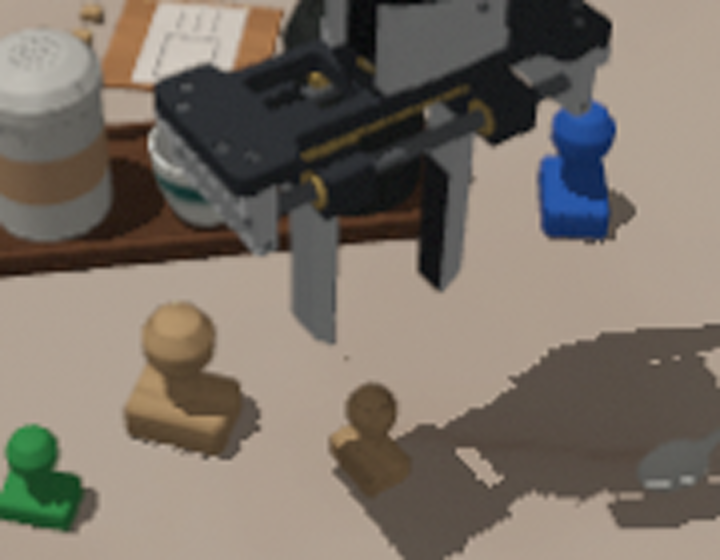

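The open jaws are above the small wooden stamp at crop (372,440), with clear space around it. Now I'll go down, close and lift.

Request:
send_rows([
  [0,0,-25,0,0,0],
  [0,0,-25,0,0,0],
  [0,0,-20,0,0,0],
  [0,0,-13,0,0,0],
  [0,0,-8,0,0,0],
  [0,0,0,0,0,0],
  [0,0,0,0,0,0],
])

```text
time: 14.33
tool_pos: [0.4865, 0.1234, 0.0473]
ee_rot: [3.14, 0.001, 2.06]
wrist_force: [0.5, 0.1, 0.1]
width: 0.0548
finger_force: 0.0
```

Request:
send_rows([
  [0,0,0,0,0,0],
  [0,0,0,0,0,0],
  [0,0,0,0,0,0],
  [0,0,0,0,0,0],
  [0,0,0,0,0,0],
  [0,0,0,0,0,0],
  [0,0,0,0,0,0],
  [0,0,0,0,0,0],
], grip=10)

```text
time: 15.0
tool_pos: [0.4857, 0.1234, 0.0464]
ee_rot: [3.141, 0.0, 2.06]
wrist_force: [0.5, -0.3, 2.2]
width: 0.0229
finger_force: 30.0
```

Request:
send_rows([
  [0,0,10,0,0,0],
  [0,0,20,0,0,0],
  [0,0,25,0,0,0],
  [0,0,25,0,0,0],
  [0,0,25,0,0,0],
  [0,0,25,0,0,0],
  [0,0,25,0,0,0],
  [0,0,10,0,0,0],
])

```text
time: 15.67
tool_pos: [0.4868, 0.1236, 0.2155]
ee_rot: [3.135, 0.002, 2.06]
wrist_force: [0.0, -0.3, -0.2]
width: 0.0226
finger_force: 30.0
```

Request:
send_rows([
  [0,0,0,0,0,0],
  [0,0,0,0,0,0],
  [0,0,0,0,0,0],
])

```text
time: 15.92
tool_pos: [0.4845, 0.1232, 0.209]
ee_rot: [-3.138, -0.001, 2.06]
wrist_force: [0.1, -0.6, -0.2]
width: 0.0222
finger_force: 30.0
```

```bash
python3 - <<'E'
from h import *
b=shot('side','s6');o=sensors.get_obs();print(o['tool_pos'],o['ee_rot'],o['time'])
p=proj('side',o['tool_pos']-[0,0,.035])[0].astype(int);print(p)
x0,y0=max(p[0]-40,0),max(p[1]-40,0)
print(x0,y0)
c=cv2.resize(b[y0:y0+75,x0:x0+80],None,fx=8,fy=8,interpolation=cv2.INTER_CUBIC);cv2.imwrite('pics/s6c.png',cv2.cvtColor(c,cv2.COLOR_RGB2BGR))
E
```

```text
[0.48439475 0.12319936 0.20865216] [-3.13765969e+00 -1.44427790e-03  2.06035327e+00] 15.9667
[276 220]
236 180
```

View pics/s6c.png

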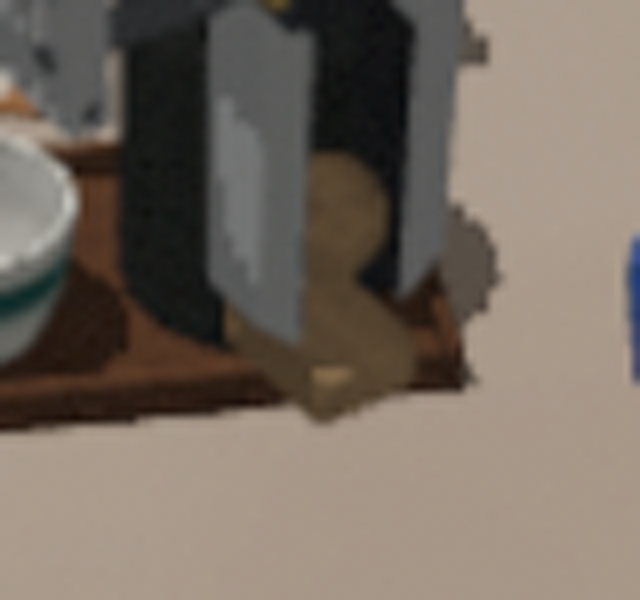

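The stamp hangs upright in the jaws, with its bottom outline at crop ≈(240,352), (322,420) and (412,383). I'll use that to check the yaw and centre.

```bash
python3 - <<'E'
from h import *
P=np.array([[240,352],[322,420],[412,383]])/8+[236,180]-.4
for z in(.162,):
    q=onz('side',P,z);print(q.round(4).tolist(),'c',((q[0]+q[2])/2).round(4))
    for i,j in((0,1),(1,2)):
        d=q[j]-q[i];print(np.linalg.norm(d)*1e3,np.degrees(np.arctan2(d[1],d[0])))
# expected outlines for tested yaws, stamp centred on tcp
for yaw in(20,24,28,32):
    c,s=np.cos(np.radians(yaw)),np.sin(np.radians(yaw))
    X=np.array([[13,-18],[13,18],[-13,18]])/1e3@np.array([[c,s],[-s,c]])+[.4845,.1232]
    e=proj('side',np.c_[X,[.162]*3]);print(yaw,((e+.4-[236,180])*8).round(0).tolist())
# ground view check, before the grasp: bottom corners from first side picture
P=np.array([[262.6,282.7],[272.2,293.2],[281.4,288.7]]);q=onz('side',P,0.0);print(q.round(4).tolist(),(q[0]+q[2])/2)
for i,j in((0,1),(1,2)):
    d=q[j]-q[i];print(np.linalg.norm(d)*1e3,np.degrees(np.arctan2(d[1],d[0])))
E
```

```text
[[0.5015, 0.1168, 0.162], [0.4867, 0.1391, 0.162], [0.4662, 0.1295, 0.162]] c [0.4839 0.1231 0.162 ]
26.745817098302552 123.73933854245331
22.566157868903005 -154.88273364769594
20 [[231.0, 333.0], [307.0, 439.0], [417.0, 403.0]]
24 [[228.0, 338.0], [314.0, 440.0], [420.0, 399.0]]
28 [[225.0, 342.0], [322.0, 441.0], [422.0, 394.0]]
32 [[223.0, 347.0], [329.0, 441.0], [424.0, 389.0]]
[[0.504, 0.1136, 0.0], [0.488, 0.1406, 0.0], [0.4688, 0.1314, 0.0]] [0.48639594 0.12249831 0.        ]
31.390500063724556 120.58168516247241
21.306133039511785 -154.46929094720699
```

Request:
send_rows([
  [5,-21.1,0,0,0,-0.0443],
  [5,-21.1,0,0,0,-0.0443],
  [5,-21.1,0,0,0,-0.0443],
  [5,-21.1,0,0,0,-0.0443],
  [5,-21.1,0,0,0,-0.0443],
  [5,-21.1,0,0,0,-0.0443],
  [5,-21.1,0,0,0,-0.0443],
  [5,-21.1,0,0,0,-0.0443],
])

```text
time: 16.63
tool_pos: [0.5247, -0.0463, 0.2088]
ee_rot: [-3.138, -0.001, 1.704]
wrist_force: [-0.2, -0.2, -0.5]
width: 0.0229
finger_force: 30.0
```

Request:
send_rows([
  [5,-21.1,0,0,0,-0.0443],
  [5,-21.1,0,0,0,-0.0443],
  [5,-21.1,0,0,0,-0.0443],
  [5,-21.1,0,0,0,-0.0443],
  [5,-21.1,0,0,0,-0.0443],
  [5,-21.1,0,0,0,-0.0443],
  [5,-21.1,0,0,0,-0.0443],
  [5,-21.1,0,0,0,-0.0443],
])

```text
time: 17.3
tool_pos: [0.5648, -0.2149, 0.2085]
ee_rot: [-3.138, -0.001, 1.349]
wrist_force: [-0.3, -0.5, 0.1]
width: 0.0229
finger_force: 30.0
```

Request:
send_rows([
  [0,0,0,0,0,0],
  [0,0,0,0,0,0],
  [0,0,0,0,0,0],
  [0,0,0,0,0,0],
])

```text
time: 17.63
tool_pos: [0.5651, -0.2131, 0.2102]
ee_rot: [-3.14, -0.001, 1.353]
wrist_force: [-0.9, -0.1, -1.1]
width: 0.0232
finger_force: 30.0
```

Request:
send_rows([
  [0,-1,-25,0,0,0],
  [0,0,-25,0,0,0],
  [0,0,-25,0,0,0],
  [0,0,-25,0,0,0],
  [0,0,-18,0,0,0],
  [0,0,-12,0,0,0],
  [0,0,-6,0,0,0],
  [0,0,0,0,0,0],
])

```text
time: 18.3
tool_pos: [0.5648, -0.2143, 0.0737]
ee_rot: [-3.139, -0.001, 1.353]
wrist_force: [0.5, -0.6, 1.2]
width: 0.0228
finger_force: 30.0
```

Request:
send_rows([
  [0,0,0,0,0,0],
  [0,0,0,0,0,0],
  [0,0,-3,0,0,0],
  [0,0,-3,0,0,0],
  [0,0,-2,0,0,0],
  [0,0,0,0,0,0],
  [0,0,0,0,0,0],
  [0,0,0,0,0,0],
])

```text
time: 18.97
tool_pos: [0.5655, -0.2153, 0.067]
ee_rot: [3.142, 0.0, 1.352]
wrist_force: [-0.4, 0.6, -0.8]
width: 0.0229
finger_force: 30.0
```

```bash
python3 - <<'E'
from h import *
b=shot('side','s7');o=sensors.get_obs();print(o['tool_pos'],o['ee_rot'],o['time'])
x0,y0=195,140
c=cv2.resize(b[y0:y0+65,x0:x0+80],None,fx=9,fy=9,interpolation=cv2.INTER_CUBIC)
c=cv2.convertScaleAbs(c,alpha=1.5);cv2.imwrite('pics/s7c.png',cv2.cvtColor(c,cv2.COLOR_RGB2BGR))
yw=-.218;cs,s=np.cos(yw),np.sin(yw)
B=np.array([[x,y] for x,y in((.013,-.018),(.013,.018),(-.013,.018),(-.013,-.018))])@np.array([[cs,s],[-s,cs]])+[.565,-.2145]
print('expected foot bottom',((proj('side',np.c_[B,[.015]*4])+.4-[x0,y0])*9).round(0).tolist())
print('expected foot top',((proj('side',np.c_[B,[.031]*4])+.4-[x0,y0])*9).round(0).tolist())
E
```

```text
[ 0.56552614 -0.21526927  0.06706397] [3.14137337e+00 1.08640675e-05 1.35154255e+00] 19.0167
expected foot bottom [[260.0, 331.0], [235.0, 403.0], [324.0, 410.0], [346.0, 338.0]]
expected foot top [[257.0, 286.0], [232.0, 358.0], [322.0, 365.0], [345.0, 293.0]]
```

View pics/s7c.png

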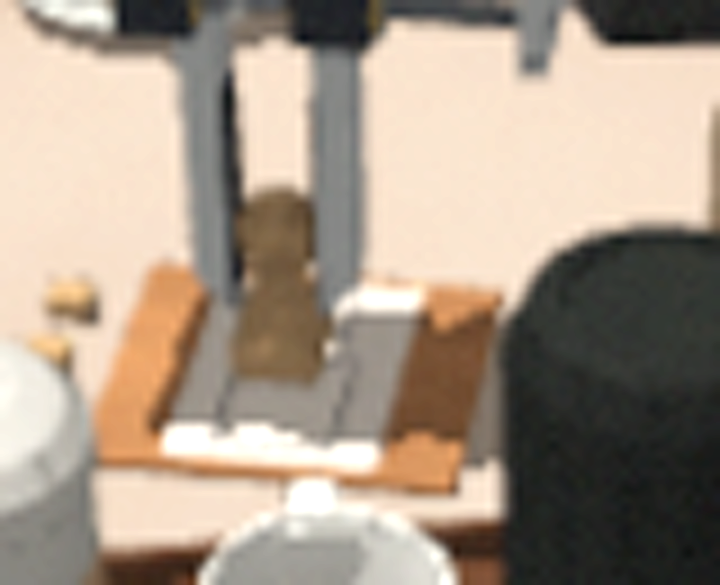

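```bash
python3 - <<'E'
from h import *
x0,y0=195,140
yw=-.218;cs,s=np.cos(yw),np.sin(yw);M=np.array([[cs,s],[-s,cs]])
B=np.array([[-.055,.05],[.055,.05],[-.018,.039],[.018,.039]])@M+[.5614,-.2301]
print(((proj('side',np.c_[B,[.004]*4])+.4-[x0,y0])*9).round(0).tolist())
t=np.array([.5655,-.2153]);F=np.array([[.013,.018],[-.013,.018]])@M+t
for z in(.015,.018,.0206,.024):print(z,((proj('side',np.c_[F,[z]*2])+.4-[x0,y0])*9).round(0).tolist())
print('knob top',((proj('side',[[*t,z] for z in(.069,.0746,.078)])+.4-[x0,y0])*9).round(0).tolist())
c,s=np.cos(np.radians(28)),np.sin(np.radians(28))
X=np.array([[13,-18],[13,18],[-13,18]])/1e3@np.array([[c,s],[-s,c]])+[.4857,.1233]
print('ground',proj('side',np.c_[X,[0]*3]).round(1).tolist())
b=cv2.imread('pics/s7.png')
for x in (222,224,226,228):print(x,[int(v) for v in b[176:190,x].sum(1)])
E
```

```text
[[462.0, 487.0], [82.0, 455.0], [340.0, 453.0], [217.0, 443.0]]
0.015 [[233.0, 402.0], [322.0, 409.0]]
0.018 [[232.0, 393.0], [322.0, 400.0]]
0.0206 [[232.0, 386.0], [321.0, 393.0]]
0.024 [[231.0, 376.0], [321.0, 384.0]]
knob top [[281.0, 213.0], [280.0, 197.0], [280.0, 187.0]]
ground [[261.8, 282.7], [272.1, 295.2], [283.1, 289.3]]
222 [188, 194, 216, 218, 208, 201, 259, 293, 303, 300, 300, 500, 560, 524]
224 [194, 220, 243, 231, 207, 202, 265, 299, 300, 303, 304, 499, 566, 502]
226 [198, 201, 205, 205, 207, 203, 237, 284, 299, 301, 303, 301, 502, 502]
228 [182, 187, 192, 199, 197, 202, 225, 275, 300, 298, 297, 298, 385, 460]
```

The side view shows the stamp upright over the printed box. The knob top matches the computed height, and the foot edge sits about 1 px inside in the same way as it did on the ground, so it is bevelled. Its edge slope matches the box. I'll lower it the last few millimetres and settle.

Request:
send_rows([
  [0,0.5,-3,0,0,0],
  [0,0,-2.5,0,0,0],
  [0,0,0,0,0,0],
  [0,0,0,0,0,0],
  [0,0,0,0,0,0],
  [0,0,0,0,0,0],
  [0,0,0,0,0,0],
  [0,0,0,0,0,0],
])

```text
time: 19.68
tool_pos: [0.5656, -0.2148, 0.0616]
ee_rot: [3.141, 0.0, 1.352]
wrist_force: [0.7, 0.7, -0.5]
width: 0.0231
finger_force: 30.0
```

Request:
send_rows([
  [0,0,0,0,0,0],
  [0,0,0,0,0,0],
  [0,0,0,0,0,0],
  [0,0,0,0,0,0],
  [0,0,0,0,0,0],
  [0,0,0,0,0,0],
  [0,0,0,0,0,0],
  [0,0,0,0,0,0],
])

```text
time: 20.35
tool_pos: [0.5655, -0.2147, 0.0615]
ee_rot: [3.141, 0.0, 1.352]
wrist_force: [-0.5, 0.2, -0.4]
width: 0.0228
finger_force: 30.0
```

```bash
python3 -c "
from bench import ticket;print(ticket.close_job())"
```

```text
the job is handed in; nothing more can be done
None
```

I handed the job in (no verdict came back). The chips are swept onto the counter and the scraper is set down off the board. By my measurements the stamp is held still, about 11 mm above the card and within about 2 mm and 2° of centred and square on the printed box.

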